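Hang a shelf beam in a slotted rack

TASK

Hang the loose shelf beam in the top pair of slots of the rack's two white uprights: hook both of its tabs in from the front, then push the beam down until both ends have snapped fully home, level and resting on the slot bottoms. Let go of it, and leave the other things on the bench where they are.

Things in the scene. Friction and masses are not known exactly. Their poses are not given: they have to be found in the camera images.
- beam: Loose shelf beam: grey box-section steel, 28 mm deep (x), 190 long (y), 45 tall, about 0.4 kg, standing on the table. Origin at the centre of its underside, z up. Two hooked steel tabs stand out of its back (+x) face at y = -80 and +80 mm, reaching about 15 mm out. Home in the rack, its underside is at z = 120 mm. Grip it across its 28 mm depth near the middle, from above.
- rack: Low rack, fixed to the table: two white slotted uprights 32 mm wide, 185 tall, centred at y = -80 and +80 mm; the gap between is open, also behind above 50 mm height. Origin at table height midway between them, on the plane of their front faces; x points into the rack, y along the pair, z up. A like beam already hangs in the lowest slots (part of the rack, top at 65 mm).
- slot_l (a point): Middle of the bottom edge of the top slot in the +y upright, on the front face, 145 mm above the table; axes as the rack's. Each upright's front plate is 5 mm thick with three slots, each 16 mm wide, 30 tall, bottoms at z = 45, 95 and 145 mm. The tabs go into the top pair along +x until the beam's back meets the uprights; then the beam goes down until the necks rest on the slot bottoms.
- slot_r (a point): As slot_l, for the -y upright. Behind each top slot a spring clip resists the last 9 mm of the way down and then snaps over a bump on the tab's lip: the beam's weight is not enough, it takes a push of 10 to 18 N in all. About 2 mm of play in x remains when home.
- tab_l (a point): Underside of the neck of the +y tab, at the beam's back face: (14, 80, 25) mm in the beam's frame, axes as the beam's. It comes to slot_l when home. The tab is 8 mm wide; its neck, z = 25 to 33 mm, runs 7 mm out, then a 5 mm thick lip points down to z = 11 mm. To enter the top slot the beam's underside must be at z = 134 to 142 mm (best 138).
- tab_r (a point): As tab_l, for the -y tab at (14, -80, 25) mm; it comes to slot_r when the beam is home.
- pulley: Bystander, to be left alone: belt pulley, dark steel, 68 mm diameter, 34 mm tall; origin under its centre.
- spanner: Bystander, to be left alone: steel spanner, 170 mm long, lying flat.
- pad: Bystander, to be left alone: brake pad, 40 x 100 x 16 mm, lying flat; origin under its centre.
- carton: Bystander, to be left alone: cardboard carton, 130 x 100 x 90 mm; origin under its centre.
- oil: Bystander, to be left alone: grey plastic bottle, 72 mm diameter, 130 mm tall; origin under its centre.
- disc: Bystander, to be left alone: steel ring (bearing race), 100 mm diameter, 22 mm thick, lying flat; origin under its centre.
- mallet: Bystander, to be left alone: hammer, 260 mm long, lying flat.
Mind the look-alikes: they are no part of the job. Leave any purple look-alike of the beam alone.

How it is judged:
At the end, for the whole second after the job is handed in: The beam hangs at rest, released, in the top pair of slots: at both ends the underside of the tab's neck is within 3 mm of the slot's bottom edge in height, within 8 mm sideways, the beam's back no more than 6 mm in front of the uprights there, and the beam upright within 0.12 rad (z of tab_l in the frame of slot_l between -0.003 and 0.003 m and y of tab_l in the frame of slot_l between -0.008 and 0.008 m and x of tab_l in the frame of slot_l between -0.006 and 0.003 m and z of tab_r in the frame of slot_r between -0.003 and 0.003 m and y of tab_r in the frame of slot_r between -0.008 and 0.008 m and x of tab_r in the frame of slot_r between -0.006 and 0.003 m and angle between beam's own z axis and vertical below 0.12 rad and linear speed of beam below 0.02 m/s and angular speed of beam below 0.1 rad/s); the robot touches nothing.
It fails at once if a bystander is moved by more than 30 mm (distance of any of pulley, spanner, pad, carton, oil, disc, mallet from where it was at the start of the episode above 0.03 m).
It also fails if it takes over 48 s, if anything falls off the work surface, if the arm or the gripper's body presses on something with over 40 N, if the wrist force passes 120 N, or if a joint passes its speed limit or range.

ROBOT

A 6-joint arm with a two-finger parallel gripper is mounted at the origin on the work surface. World frame = base frame: x ahead of the robot, y to its left, z up, the work surface at z = 0. Lengths are in m, angles in rad, forces in N, time in s.
With the tool pointing down it reaches from about 0.325 to 0.9 m from the base axis. Payload 3.5 kg.
Tool frame: the origin (TCP) lies midway between the tips of the shut fingers; the grasp point (between the pads) lies 19 mm behind it; z points along the fingers, y is the direction in which the jaws open and shut (so a half turn about z gives the same grasp; the last joint's range is limited). The gripper opens to 85 mm and grips with 20 to 120 N. Pads are 22 mm wide; open, the fingers measure 114 mm over their backs; the gripper's body (76 mm by 85 mm) begins 54 mm behind the grasp point. The pads swing forward as they close: fully open they stand 13 mm farther back than shut.
Start: joints at [-1.309, 0.276, -0.026, 1.268, 0, 1.467], TCP at [0.223, -0.584, 0.203] pointing down, gripper open.
Joint ranges: [-3.12, 3.12], [-0.85, 1.88], [-1.08, 1.24], [-1.95, 2.15], [-1.57, 1.53], [-3.14, 3.14]. Speed limits (rad/s): [2.57, 2.57, 3.14, 3.14, 3.14, 3.14].

INTERFACE

Orientations are given as a rotation vector (axis times angle).
In Python, from bench import robot gives the robot as it stands.
- The arm moves only by the tool play_rows, never from a script. Its argument "targets" is a list of rows, each an object with "translation": the shift along the tool's x, y, z as a fraction of full scale, a list of three; "spin": the turn about the tool's z as a fraction of full scale. In form: [{"translation": [x, y, z], "spin": spin}, ...]. A call has 1 to 8 rows; each row is the pose to reach, as a shift and turn from the pose measured when the call began, along the tool's axes at that moment; what a row does not reach only later rows make up. Full scale, the value 1, is 0.1 m for a shift and pi/2 rad for a turn. A row lasts 1/12 s, in which the tool goes at most 41.7 mm and 7.16 degrees, less where a joint would pass 70% of its speed; a pose out of reach is approached as far as the arm can. A call with a number of a shift or a turn outside -1 to 1 is refused whole. A call with a gripper value outside its range is refused whole. "gripper" is the closure, from -1 (fully open) to 1 (shut), set as the call begins (left out, the last holds). The fingers move at their own pace and stop on an object; "grip_force" is the grip in N (left out, the last holds). Time passes only in rows, so rows that repeat a pose let the fingers close. It gives the time, the measured TCP pose, the force and the opening at its end, in the units of the state.
- robot.sense(): the state, without advancing time (a new reading comes with each control period).
- robot.capture(name): name is "side" or "top"; returns (picture, depth): 400x640x3 uint8, red, green, blue; 400x640 float32, m along the optical axis (not along the pixel's ray), 0 where there is no reading.
- robot.camera_info(name): a dict with "intrinsics" (3x3 intrinsics, pixels), "k1" (the pictures are not rectified: a ray, as slopes to the right and down, at radius r is drawn at 1 + k1 r^2 times it, then the intrinsics apply), "R" (3x3) and "t" (3): a world point X has camera coordinates R X + t. Camera axes: x right, y down, z forward; pixel columns grow to the right and rows downward; lengths in m; the calibration is good to about 2 mm. A picture is of the moment at which its call begins. camera_info takes no time and is no camera call.
- robot.sign_off(): hands the job in, once; it reports no verdict.
Trained networks look in the newest picture that a camera, given by its name, has taken for a name from the list of things; names that differ only in an ending like _2 or _b are one class to them, and where a whole thing is asked for, a point or a joint stands for the part that bears it (a point fixed in the world has none). Each returns a list of dicts, best first, with "score" (0 to 1); they miss things now and then, are a little off and sometimes report something else, mostly with a low value. They report only what shows in the picture. A call takes as long as a camera call. They do not tell look-alikes from the thing itself.
- robot.look_for(query, camera): "position" ([row, column] in pixels, amid what is visible of it).
- robot.mark_of(query, camera): "position" ([row, column] in pixels: a listed point, or the origin of a listed thing).
The state is a dict: "clock": time; "qpos": joint angles; "joint_vel": joint speeds; "joint_efforts": joint torques, N m; "tcp_pos": TCP position; "orientation": TCP orientation; "contact_force": force on the tool from outside, world axes, zero at the start; "ft_torque": the same for the moment, N m; "gripper_width": finger opening in m.
Only numpy, scipy, OpenCV 4.12 (cv2) and the standard library are available. Lean on these libraries where they do the work, as an engineer would, in place of code of your own. Each camera call takes 0.05 s, during which the arm holds its last target. There are 200 camera calls.

## Working session

There is one attempt and no reset: what is moved stays moved. The work goes in short steps, Python scripts to look and compute and a tool call to move; the robot and the scene stay as the last step left them, time stands still between calls to the robot, and variables do not carry over. Pictures are saved under pics/ and viewed, about 8 in all and at most 12, crops included, and the job is handed in when it is done.

Besides the shell and the picture viewer there is one more tool, called after "Emit:" by a JSON object that holds its "api" and its "payload", one argument or row to a line. play_rows: Moves the arm, as the interface text tells. Its arguments: {"type":"object","properties":{"targets":{"type":"array"},"gripper":{"type":"number"},"grip_force":{"type":"number"}},"required":["targets"]}

```bash
mkdir -p pics
cat > h.py <<'E'
import numpy as np, cv2
from bench import robot
def ray(cam,rc):
    i=robot.camera_info(cam);K=np.array(i["intrinsics"]);k=i["k1"]
    d=np.array([(rc[1]-K[0,2])/K[0,0],(rc[0]-K[1,2])/K[1,1]]);u=d.copy()
    for _ in range(20): u=d/(1+k*(u@u))
    return np.array([u[0],u[1],1.]),np.array(i["R"]),np.array(i["t"])
def at_depth(cam,rc,z):
    r,R,t=ray(cam,rc);return R.T@(r*z-t)
def at_height(cam,rc,h):
    r,R,t=ray(cam,rc);c=-R.T@t;d=R.T@r;return c+d*(h-c[2])/d[2]
def cloud(cam,D):
    i=robot.camera_info(cam);K=np.array(i["intrinsics"]);v,u=np.mgrid[:400,:640]
    p=np.stack([u.ravel(),v.ravel()],1).astype(float)[:,None]
    n=cv2.undistortPoints(p,K,np.array([i["k1"],0,0,0.]))[:,0]
    X=np.c_[n,np.ones(len(n))]*D.reshape(-1,1)
    return ((X-np.array(i["t"]))@np.array(i["R"])).reshape(400,640,3)
def save(n,im,s=1): cv2.imwrite(f"pics/{n}.png",cv2.resize(im[...,::-1],None,fx=s,fy=s,interpolation=cv2.INTER_CUBIC))
E
python3 - <<'E'
from h import *
np.set_printoptions(precision=4,suppress=True)
print(robot.sense())
for c in("top","side"):
    im,D=robot.capture(c);save(c+"0",im);np.savez(c+"0.npz",im=im,D=D)
    i=robot.camera_info(c);print(c,-np.array(i["R"]).T@np.array(i["t"]),i["intrinsics"],i["k1"])
    for q in("beam","rack","slot_l","slot_r","tab_l","tab_r"):
        for d in robot.mark_of(q,c)[:3]:
            p=d["position"];r,cc=[int(np.clip(round(x),0,m)) for x,m in zip(p,(399,639))]
            print(c,q,round(d["score"],2),np.round(p,1),at_depth(c,p,D[r,cc]))
E
```

```text
{'clock': 0.0, 'qpos': array([-1.3094,  0.2772, -0.0279,  1.268 , -0.    ,  1.4674]), 'joint_vel': array([-0.0004, -0.0003,  0.0009, -0.0018,  0.0028,  0.0003]), 'joint_efforts': array([ -0.0001, -44.5506,  29.5205,   0.0162,  -0.    ,  -0.    ]), 'tcp_pos': array([ 0.2227, -0.5831,  0.2021]), 'orientation': array([-3.0873, -0.5694,  0.0003]), 'contact_force': array([ 0.1681, -1.2246, -0.0034]), 'ft_torque': array([-0.0372, -0.0119,  0.0432]), 'gripper_width': 0.08517184875920114}
top [ 0.4281 -0.0273  1.249 ] [[431.3795   0.     323.2699]
 [  0.     431.3795 194.5126]
 [  0.       0.       1.    ]] -0.07309885809404759
top beam 0.9 [296.1 447.7] [ 0.2557 -0.3488  0.0464]
top beam 0.85 [114.6 448.7] [ 0.7654 -0.357   0.0475]
top beam 0.79 [187.1 395.7] [ 0.5561 -0.2052  0.0441]
top rack 0.74 [207.6 257.9] [0.4928 0.1774 0.0647]
top slot_l 0.71 [209.3 280.2] [0.4887 0.1151 0.0683]
top slot_l 0.63 [197.3 220.9] [0.5107 0.2503 0.1853]
top slot_r 0.71 [209.3 280.2] [0.4887 0.1151 0.0683]
top slot_r 0.63 [197.3 220.9] [0.5107 0.2503 0.1853]
top tab_l 0.97 [138. 441.] [ 0.6981 -0.3349  0.0
[... 489 characters left out ...]
1 [201.1 342.1] [ 0.5236 -0.1446  0.0454]
side beam 0.71 [222.3 393.4] [ 0.3544 -0.1247  0.0449]
side rack 0.85 [285.3 281.3] [0.4752 0.2223 0.0299]
side slot_l 0.89 [253.3 254.1] [0.508  0.2674 0.1397]
side slot_l 0.65 [219.8 303.1] [0.49   0.1052 0.1383]
side slot_r 0.89 [253.3 254.1] [0.508  0.2674 0.1397]
side slot_r 0.65 [219.8 303.1] [0.49   0.1052 0.1383]
side tab_l 0.97 [184.8 334.9] [ 0.624  -0.2775  0.0026]
side tab_l 0.96 [203.6 388. ] [ 0.4133 -0.2194  0.0333]
side tab_l 0.93 [207.8 335.7] [ 0.533  -0.125   0.0302]
side tab_r 0.97 [184.8 334.9] [ 0.624  -0.2775  0.0026]
side tab_r 0.96 [203.6 388. ] [ 0.4133 -0.2194  0.0333]
side tab_r 0.93 [207.8 335.7] [ 0.533  -0.125   0.0302]
```

View pics/top0.png

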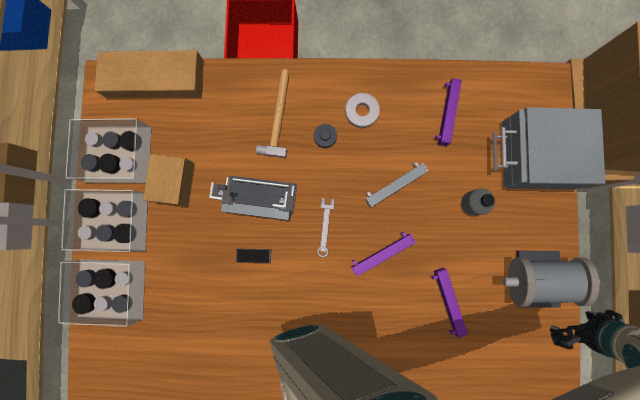

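View pics/side0.png

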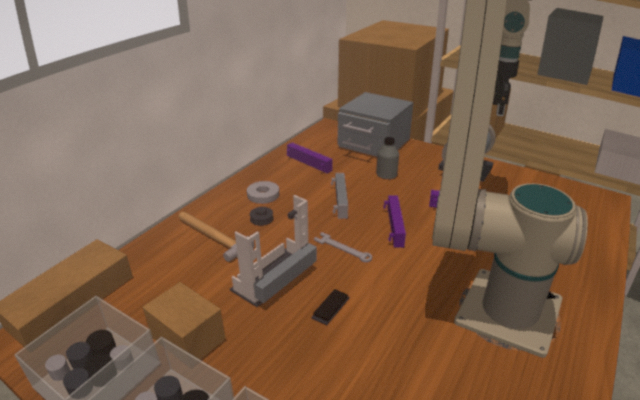

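Run:
```python
from h import *
np.set_printoptions(precision=4,suppress=True)
z=np.load("top0.npz");im,D=z["im"],z["D"];P=cloud("top",D)
a=im[150:225,350:450];b=im[165:235,195:305]
save("crop1",np.vstack([cv2.resize(a,(600,300),interpolation=2)[:,:,:],cv2.resize(b,(600,300),interpolation=2)]))
def box(sl,zlo,zhi,f=None):
    M=P[sl].reshape(-1,3);m=(M[:,2]>zlo)&(M[:,2]<zhi);m&=(D[sl].ravel()>0)
    Q=M[m];r=cv2.minAreaRect((Q[:,:2]*1000).astype(np.float32));print(len(Q),np.median(Q[:,2]),r);print(cv2.boxPoints(r));return Q
print("beam");Q=box(np.s_[150:225,350:440],.04,.06)
print("uprights")
for sl in(np.s_[165:235,195:240],np.s_[165:235,270:305]):box(sl,.165,.21)
print("low beam");box(np.s_[165:235,215:300],.055,.075)
z=np.load("side0.npz");S=cloud("side",z["D"]);sd=z["D"]
for n,sl in(("L",np.s_[225:300,235:275]),("R",np.s_[195:260,290:315])):
    M=S[sl].reshape(-1,3);M=M[(M[:,2]>.08)&(M[:,2]<.195)&(sd[sl].ravel()>0)];M=M[(M[:,0]>.45)&(M[:,0]<.56)]
    print(n,len(M),np.percentile(M,[2,25,50,75,98],axis=0))
M=S.reshape(-1,3);
for zc in(.1,.12,.14,.16,.18):
    for lo,hi in((.22,.31),(.07,.15)):
        k=M[(abs(M[:,2]-zc)<.006)&(M[:,1]>lo)&(M[:,1]<hi)&(M[:,0]>.46)&(M[:,0]<.56)]
        if len(k):print(zc,lo,len(k),np.percentile(k[:,:2],[2,50,98],axis=0).ravel())
```

```text
beam
665 0.045654925954037785 ((563.7869873046875, -208.94029235839844), (28.686382293701172, 189.0918731689453), 33.244049072265625)
[[ 499.9605 -137.7305]
 [ 603.6218 -295.8762]
 [ 627.6135 -280.1501]
 [ 523.9521 -122.0044]]
uprights
89 0.18415083298493798 ((527.6370849609375, 262.4839172363281), (33.84217834472656, 40.04893112182617), 81.9072265625)
[[505.43   248.5503]
 [545.0801 242.9124]
 [549.8442 276.4175]
 [510.1941 282.0555]]
68 0.18529903018348526 ((509.8202209472656, 101.82772827148438), (31.00669288635254, 40.21735382080078), 83.77307891845703)
[[488.1486  88.597 ]
 [528.1287  84.2347]
 [531.4918 115.0585]
 [491.5118 119.4207]]
low beam
730 0.06566930499462398 ((500.877685546875, 183.69732666015625), (191.7969512939453, 59.81626510620117), 83.4795150756836)
[[460.2729  91.8155]
 [519.7023  85.0229]
 [541.4824 275.5792]
 [482.0531 282.3718]]
L 888 [[0.5052 0.2503 0.0829]
 [0.5084 0.2659 0.108 ]
 [0.5141 0.2776 0.138 ]
 [0.5311 0.2795 0.1641]
 [0.5483 0.2821 0.1865]]
R 603 [[0.4865 0.0877 0.0818]
 [0.4897 0.092  0.1106]
 [0.4929 0.0982 0.1442]
 [0.5135 0.1133 0.167 ]
 [0.5261 0.1221 0.1868]]
0.1 0.22 94 [0.505  0.2503 0.5155 0.2775 0.5496 0.2819]
0.1 0.07 65 [0.4877 0.0878 0.4914 0.097  0.5254 0.1221]
0.12 0.22 81 [0.5053 0.2507 0.5185 0.2786 0.5465 0.2817]
0.12 0.07 39 [0.4862 0.0894 0.4905 0.0984 0.5248 0.1221]
0.14 0.22 111 [0.505  0.2512 0.5109 0.277  0.5462 0.2816]
0.14 0.07 90 [0.4865 0.091  0.5006 0.108  0.5291 0.1212]
0.16 0.22 91 [0.5058 0.2496 0.5167 0.2779 0.5483 0.2815]
0.16 0.07 54 [0.4871 0.0868 0.4954 0.0938 0.5261 0.1217]
0.18 0.22 123 [0.5058 0.2502 0.5142 0.2773 0.5481 0.2815]
0.18 0.07 99 [0.4865 0.0868 0.4954 0.094  0.5252 0.1216]
```

View pics/crop1.png

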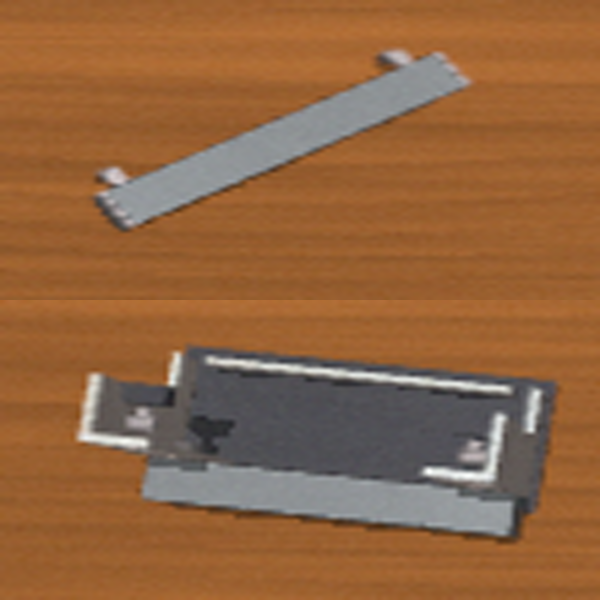

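The loose beam is the grey one in the top view at (187,396), with its tabs on the up-left (+x,+y) side. Its look-alikes at (112,450), (253,383) and (303,450) are purple, and the crop confirms the grey one. Sizes and heights also fit: 189 x 29 mm, top at 46 mm, uprights' tops at 185 mm.

Emit:
{"api": "play_rows", "payload": {
  "targets": [
    {"translation":[0.33,-0.17,0],"spin":0},
    {"translation":[0.67,-0.33,0],"spin":0},
    {"translation":[1,-0.5,0],"spin":0},
    {"translation":[1,-0.5,0],"spin":0}
  ],
  "gripper": -1,
  "grip_force": 90
}}

```text
clock: 1.03
tcp_pos: [0.3016, -0.4967, 0.2034]
orientation: [-3.085, -0.577, -0.003]
contact_force: [-0.5, 0.7, 0.2]
gripper_width: 0.0851
```

Emit:
{"api": "play_rows", "payload": {
  "targets": [
    {"translation":[0.33,-0.17,0],"spin":0},
    {"translation":[0.67,-0.33,0],"spin":0},
    {"translation":[1,-0.5,0],"spin":0},
    {"translation":[1,-0.5,0],"spin":0}
  ]
}}

```text
clock: 1.37
tcp_pos: [0.3798, -0.4095, 0.204]
orientation: [-3.081, -0.586, -0.006]
contact_force: [-0.5, 0.5, 0.0]
gripper_width: 0.0853
```

Emit:
{"api": "play_rows", "payload": {
  "targets": [
    {"translation":[0.33,-0.17,0],"spin":0},
    {"translation":[0.67,-0.33,0],"spin":0},
    {"translation":[1,-0.5,0],"spin":0},
    {"translation":[1,-0.5,0],"spin":0}
  ]
}}

```text
clock: 1.7
tcp_pos: [0.4575, -0.3225, 0.2049]
orientation: [-3.078, -0.595, -0.01]
contact_force: [0.1, 0.0, 0.5]
gripper_width: 0.0849
```

```bash
cat > go.py <<'E'
import sys
from h import *
from scipy.spatial.transform import Rotation as Rt
# go.py x y z yaw_of_tool_y(deg): shift in tool axes (units) and spin (units)
s=robot.sense();R=Rt.from_rotvec(s["orientation"]).as_matrix()
x=np.array([float(v) for v in sys.argv[1:4]]);yaw=float(sys.argv[4])
ty=np.degrees(np.arctan2(R[1,1],R[0,1]));d=(yaw-ty+180)%360-180
print("t",round(s["clock"],2),"tcp",s["tcp_pos"].round(4),"ty",round(ty,2),"toolz",R[:,2].round(3),"w",round(s["gripper_width"],4),"F",s["contact_force"].round(1),"T",s["ft_torque"].round(2),"q",s["qpos"].round(2))
print("shift",(R.T@(x-s["tcp_pos"])/.1).round(3),"spin",round(-d/90,3))
E
python3 go.py .564 -.209 .10 33.24
```

```text
t 1.7 tcp [ 0.4575 -0.3225  0.2049] ty -68.13 toolz [ 0.005  0.008 -1.   ] w 0.0849 F [0.1 0.  0.5] T [ 0.05  0.02 -0.03] q [-0.73  0.16 -0.17  1.24  0.01  2.03]
shift [ 1.404 -0.651  1.063] spin -1.126
```

Emit:
{"api": "play_rows", "payload": {
  "targets": [
    {"translation":[0.3,-0.1,0],"spin":-0.08},
    {"translation":[0.6,-0.3,0],"spin":-0.16},
    {"translation":[0.9,-0.4,0.1],"spin":-0.24},
    {"translation":[1,-0.5,0.2],"spin":-0.32},
    {"translation":[1,-0.5,0.3],"spin":-0.4},
    {"translation":[1,-0.5,0.3],"spin":-0.48},
    {"translation":[1,-0.5,0.3],"spin":-0.56},
    {"translation":[1,-0.5,0.3],"spin":-0.62}
  ]
}}

```text
clock: 2.37
tcp_pos: [0.5315, -0.2393, 0.1756]
orientation: [-2.439, -1.976, -0.013]
contact_force: [-0.3, -0.4, -0.2]
gripper_width: 0.0851
```

```bash
python3 go.py .564 -.209 .08 33.24
```

```text
t 2.37 tcp [ 0.5315 -0.2393  0.1756] ty -11.98 toolz [ 0.004  0.008 -1.   ] w 0.0851 F [-0.3 -0.4 -0.2] T [-0.01  0.03  0.02] q [-0.54  0.22 -0.16  1.19  0.01  1.24]
shift [0.356 0.252 0.96 ] spin -0.502
```

Emit:
{"api": "play_rows", "payload": {
  "targets": [
    {"translation":[0.1,0.1,0.1],"spin":-0.08},
    {"translation":[0.2,0.2,0.3],"spin":-0.16},
    {"translation":[0.35,0.25,0.5],"spin":-0.24},
    {"translation":[0.36,0.25,0.7],"spin":-0.32},
    {"translation":[0.36,0.25,0.96],"spin":-0.4},
    {"translation":[0.36,0.25,0.96],"spin":-0.48},
    {"translation":[0.36,0.25,0.96],"spin":-0.505},
    {"translation":[0.36,0.25,0.96],"spin":-0.505}
  ]
}}

```text
clock: 3.03
tcp_pos: [0.5632, -0.2093, 0.0791]
orientation: [-1.487, -2.766, -0.013]
contact_force: [0.6, -0.5, -1.0]
gripper_width: 0.0855
```

```bash
python3 go.py .564 -.209 .01 33.24
python3 - <<'E'
from h import *
im,D=robot.capture("side");save("side1",im[150:270,270:430],4)
E
```

```text
t 3.03 tcp [ 0.5632 -0.2093  0.0791] ty 33.49 toolz [ 0.003  0.008 -1.   ] w 0.0855 F [ 0.6 -0.5 -1. ] T [ 0.02 -0.    0.01] q [-0.47  0.32 -0.24  1.01  0.01  0.52]
shift [-0.005  0.004  0.691] spin 0.003
```

View pics/side1.png

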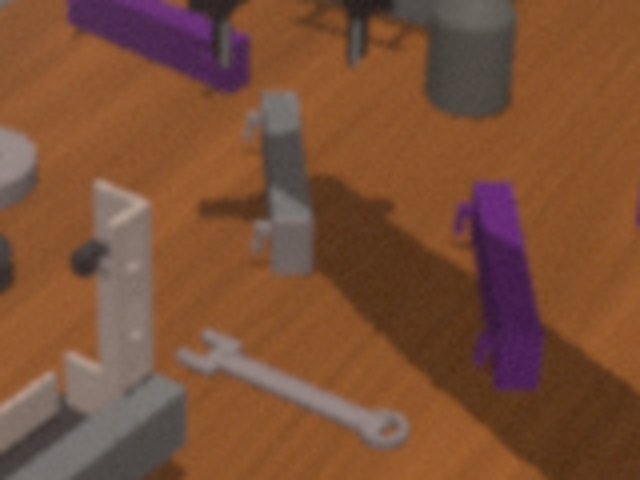

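The beam stands upright and the open fingers are above its middle, straddling it (fingertips at about (165,325) and (165,358) in the full frame). Next I descend and grip.

Emit:
{"api": "play_rows", "payload": {
  "targets": [
    {"translation":[0,0,0.25],"spin":0},
    {"translation":[0,0,0.5],"spin":0},
    {"translation":[0,0,0.65],"spin":0},
    {"translation":[0,0,0.69],"spin":0},
    {"translation":[0,0,0.69],"spin":0}
  ]
}}

```text
clock: 3.5
tcp_pos: [0.5629, -0.2089, 0.0098]
orientation: [-1.491, -2.763, -0.013]
contact_force: [0.4, -0.1, 1.0]
gripper_width: 0.0856
```

Emit:
{"api": "play_rows", "payload": {
  "targets": [
    {"translation":[0,0,0],"spin":0},
    {"translation":[0,0,0],"spin":0},
    {"translation":[0,0,0],"spin":0},
    {"translation":[0,0,0],"spin":0},
    {"translation":[0,0,0],"spin":0},
    {"translation":[0,0,0],"spin":0},
    {"translation":[0,0,0],"spin":0},
    {"translation":[0,0,0],"spin":0}
  ],
  "gripper": 1,
  "grip_force": 90
}}

```text
clock: 4.17
tcp_pos: [0.5637, -0.2093, 0.0112]
orientation: [-1.492, -2.764, -0.013]
contact_force: [-2.4, -0.0, 5.3]
gripper_width: 0.0241
```

```bash
python3 go.py .564 -.209 .16 33.24
```

```text
t 4.17 tcp [ 0.5637 -0.2093  0.0112] ty 33.29 toolz [ 0.004  0.007 -1.   ] w 0.0241 F [-2.4 -0.   5.3] T [ 0.09  0.25 -0.04] q [-0.47  0.4  -0.3   0.88  0.01  0.52]
shift [ 0.007  0.014 -1.488] spin 0.001
```

Emit:
{"api": "play_rows", "payload": {
  "targets": [
    {"translation":[0,0,-0.15],"spin":0},
    {"translation":[0,0,-0.4],"spin":0},
    {"translation":[0,0,-0.7],"spin":0},
    {"translation":[0,0,-1],"spin":0},
    {"translation":[0,0,-1],"spin":0}
  ]
}}

```text
clock: 4.58
tcp_pos: [0.5673, -0.2119, 0.1173]
orientation: [1.487, 2.756, 0.013]
contact_force: [1.6, -1.2, -3.5]
gripper_width: 0.0249
```

Emit:
{"api": "play_rows", "payload": {
  "targets": [
    {"translation":[0,0,-0.25],"spin":0},
    {"translation":[0,0,-0.5],"spin":0},
    {"translation":[0,0,-0.55],"spin":0},
    {"translation":[0,0,-0.55],"spin":0}
  ]
}}

```text
clock: 4.92
tcp_pos: [0.5677, -0.2126, 0.1731]
orientation: [1.485, 2.753, 0.013]
contact_force: [-0.1, 0.5, -4.8]
gripper_width: 0.0243
```

```bash
python3 go.py .42 .194 .165 -6.4
python3 - <<'E'
from h import *
np.set_printoptions(precision=4,suppress=True)
im,D=robot.capture("side");save("side2",im[100:270,250:450],3)
E
```

```text
t 4.92 tcp [ 0.5677 -0.2126  0.1731] ty 33.31 toolz [ 0.016  0.001 -1.   ] w 0.0243 F [-0.1  0.5 -4.8] T [-0.04 -0.04 -0.03] q [-0.47  0.25 -0.13  1.18  0.01  0.52]
shift [4.21  0.997 0.063] spin 0.441
```

View pics/side2.png

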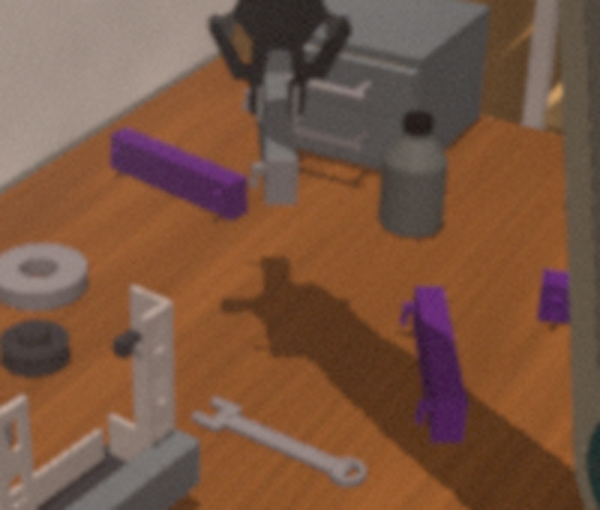

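The beam is firmly held, level, weight 4.8 N. I move it in front of the rack, keeping clear of the right upright.

Emit:
{"api": "play_rows", "payload": {
  "targets": [
    {"translation":[0.25,0,0],"spin":0},
    {"translation":[0.6,0,0],"spin":0},
    {"translation":[0.9,0,0],"spin":0},
    {"translation":[1,0,0],"spin":0},
    {"translation":[1,0,0],"spin":0}
  ]
}}

```text
clock: 5.38
tcp_pos: [0.5069, -0.125, 0.1671]
orientation: [1.488, 2.765, 0.012]
contact_force: [-0.8, -0.2, -4.0]
gripper_width: 0.0244
```

Emit:
{"api": "play_rows", "payload": {
  "targets": [
    {"translation":[0.25,0,0],"spin":0},
    {"translation":[0.6,0,0],"spin":0},
    {"translation":[0.9,0,0],"spin":0},
    {"translation":[1,0,0],"spin":0},
    {"translation":[1,0,0],"spin":0}
  ]
}}

```text
clock: 5.8
tcp_pos: [0.4493, -0.04, 0.1654]
orientation: [-1.484, -2.765, -0.011]
contact_force: [-0.4, -0.9, -4.9]
gripper_width: 0.0243
```

Emit:
{"api": "play_rows", "payload": {
  "targets": [
    {"translation":[0.25,0,0],"spin":0},
    {"translation":[0.5,0,0],"spin":0},
    {"translation":[0.7,0,0],"spin":0},
    {"translation":[0.8,0,0],"spin":0},
    {"translation":[0.8,0,0],"spin":0}
  ]
}}

```text
clock: 6.22
tcp_pos: [0.4045, 0.0272, 0.1652]
orientation: [-1.482, -2.766, -0.01]
contact_force: [-0.3, -0.2, -5.2]
gripper_width: 0.0249
```

```bash
python3 go.py .42 .194 .165 -6.4
```

```text
t 6.22 tcp [0.4045 0.0272 0.1652] ty 33.62 toolz [-0.     0.007 -1.   ] w 0.0249 F [-0.3 -0.2 -5.2] T [-0.04  0.   -0.02] q [-0.1  -0.1  -0.52  1.15  0.01  0.89]
shift [1.303 1.053 0.014] spin 0.445
```

Emit:
{"api": "play_rows", "payload": {
  "targets": [
    {"translation":[0.2,0.1,0],"spin":0.07},
    {"translation":[0.5,0.3,0],"spin":0.14},
    {"translation":[0.75,0.6,0],"spin":0.21},
    {"translation":[0.9,0.85,0],"spin":0.28},
    {"translation":[1,0.95,0],"spin":0.35},
    {"translation":[1,1,0],"spin":0.42},
    {"translation":[1,1,0],"spin":0.445},
    {"translation":[1,1,0],"spin":0.445}
  ]
}}

```text
clock: 6.88
tcp_pos: [0.4346, 0.1655, 0.1659]
orientation: [-2.34, -2.09, -0.008]
contact_force: [0.4, -0.3, -5.2]
gripper_width: 0.0241
```

```bash
python3 go.py .42 .194 .151 -6.4
```

```text
t 6.88 tcp [0.4346 0.1655 0.1659] ty -6.46 toolz [ 0.001  0.007 -1.   ] w 0.0241 F [ 0.4 -0.3 -5.2] T [-0.08  0.   -0.  ] q [ 0.22  0.01 -0.41  1.14  0.01  1.9 ]
shift [ 0.266 -0.177  0.151] spin -0.001
```

Emit:
{"api": "play_rows", "payload": {
  "targets": [
    {"translation":[0.1,-0.06,0.05],"spin":0},
    {"translation":[0.2,-0.12,0.1],"spin":0},
    {"translation":[0.27,-0.18,0.15],"spin":0},
    {"translation":[0.27,-0.18,0.15],"spin":0},
    {"translation":[0.27,-0.18,0.15],"spin":0}
  ]
}}

```text
clock: 7.3
tcp_pos: [0.4192, 0.1942, 0.1504]
orientation: [-2.339, -2.091, -0.006]
contact_force: [-1.1, -0.3, -4.3]
gripper_width: 0.0243
```

```bash
cat > meas.py <<'E'
import sys
from h import *
np.set_printoptions(precision=4,suppress=True)
n=sys.argv[1]
im,D=robot.capture("top");P=cloud("top",D);s=robot.sense();c=s["tcp_pos"]
g=(np.ptp(im.astype(int),axis=2)<40)&(D>0)
m=g&(P[...,2]>.17)&(P[...,2]<.205)&(abs(P[...,0]-c[0])<.06)&(abs(P[...,1]-c[1])<.12)
Q=P[m];print("beam top",len(Q),np.median(Q[:,2]));r=cv2.minAreaRect((Q[:,:2]*1000).astype(np.float32));print(r)
for sg in(-1,1):
    k=Q[sg*(Q[:,1]-c[1])>.05];print(sg,len(k),k.mean(0))
a=im[150:240,190:320]
im2,D2=robot.capture("side");np.savez(n+".npz",im=im2,D=D2,imt=im,Dt=D);b=im2[180:310,220:400]
save(n,np.hstack([cv2.resize(a,(400,277),interpolation=2),cv2.resize(b,(384,277),interpolation=2)]))
for q in("tab_l","slot_l","beam"):
    for d in robot.mark_of(q,"side")[:3]:
        p=d["position"];print(q,round(d["score"],2),np.round(p,1),at_depth("side",p,D2[int(round(p[0])),int(round(p[1]))]))
E
python3 go.py .42 .194 .151 -6.4;python3 meas.py m1
```

```text
t 7.3 tcp [0.4192 0.1942 0.1504] ty -6.4 toolz [-0.     0.005 -1.   ] w 0.0243 F [-1.1 -0.3 -4.3] T [-0.05 -0.02  0.05] q [ 0.29  0.02 -0.44  1.11  0.01  1.97]
shift [-0.001  0.008 -0.006] spin 0.0
beam top 397 0.18454381367563008
((420.15631103515625, 142.31216430664062), (87.21691131591797, 39.99493408203125), 83.42457580566406)
-1 223 [0.4133 0.1203 0.1837]
1 0 [nan nan nan]
tab_l 0.92 [204.6 492.9] [ 0.1468 -0.3767  0.0337]
tab_l 0.91 [254.7 277.4] [0.4282 0.2893 0.1844]
tab_l 0.76 [204.3 389. ] [ 0.4036 -0.2035  0.0428]
slot_l 0.64 [250.9 253.8] [0.5075 0.2682 0.1469]
slot_l 0.58 [217.9 303.4] [0.4316 0.1899 0.2134]
slot_l 0.38 [222.6 323.3] [0.4063 0.1516 0.1881]
beam 0.76 [206.8 459.5] [ 0.2368 -0.349   0.0108]
beam 0.64 [227.1 392.5] [ 0.356  -0.1259  0.0278]
beam 0.62 [251.3 306.3] [0.4064 0.2193 0.1553]meas.py:10: RuntimeWarning: Mean of empty slice.
  k=Q[sg*(Q[:,1]-c[1])>.05];print(sg,len(k),k.mean(0))
  ret = um.true_divide(
```

View pics/m1.png

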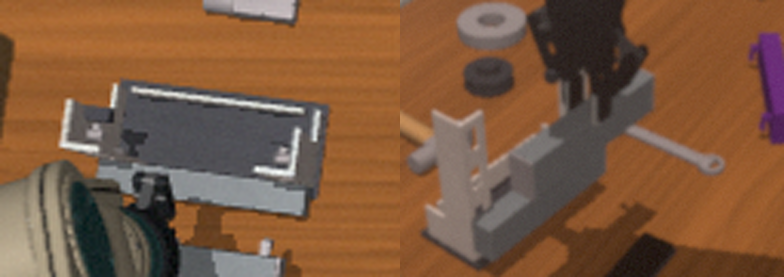

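The top view shows the beam parallel in front of the rack with its right tab in sight. The side view shows the left end, held level. I check the right end and the left top in the saved clouds.

Run:
```python
from h import *
np.set_printoptions(precision=4,suppress=True)
z=np.load("m1.npz");c=np.array([.4192,.1942]);a=np.radians(-6.4);X=np.array([np.cos(a),np.sin(a)]);Y=np.array([-X[1],X[0]])
O=np.array([.4983,.1848])
for n,D,im in(("top",z["Dt"],z["imt"]),("side",z["D"],z["im"])):
    P=cloud(n,D);M=P[(D>0)&(np.ptp(im.astype(int),axis=2)<40)]
    u=(M[:,:2]-c)@X;v=(M[:,:2]-c)@Y;w=M[:,2]
    for s in(-1,1):
        m=(abs(w-.184)<.006)&(abs(u)<.04)&(s*v>.03)&(s*v<.12);
        if m.sum()>20:
            print(n,s,m.sum(),"z",np.median(w[m]),"v",np.percentile(v[m],[1,99]),"u all",np.percentile(u[m],[1,50,99]))
            k=m&(s*v<.07);print("   u inner",np.percentile(u[k],[2,98]) if k.sum() else "")
            t=m&(u>.018);print("   tab",t.sum(),M[t].mean(0) if t.any() else "",v[t].mean() if t.any() else "")
    u=(M[:,:2]-O)@X;v=(M[:,:2]-O)@Y
    for s in(-1,1):
        m=(w>.165)&(w<.195)&(abs(u-.01)<.05)&(abs(s*v-.08)<.025);m&=u>-.02
        if m.sum():print(n,"upright",s,m.sum(),"u",np.percentile(u[m],[1,50,99]),"v",np.percentile(v[m],[1,99]))
```

```text
top -1 301 z 0.1847573400255093 v [-0.0946 -0.0309] u all [-0.0128  0.0009  0.0147]
   u inner [-0.0125  0.0144]
   tab 0  
top upright -1 69 u [0.0008 0.0071 0.0404] v [-0.0966 -0.0657]
top upright 1 77 u [0.0009 0.011  0.0397] v [0.0646 0.0954]
side -1 127 z 0.18505169180321696 v [-0.0912 -0.0312] u all [-0.015  -0.0114  0.0007]
   u inner [-0.0149 -0.0047]
   tab 0  
side 1 363 z 0.18535678910411368 v [0.0316 0.0978] u all [-0.014  -0.0023  0.0149]
   u inner [-0.014   0.0136]
   tab 0  
side upright 1 177 u [-0.0021  0.0046  0.0373] v [0.067  0.0994]
```

Beam and rack agree within about 1 mm sideways, and the underside is at 139 mm. There are 65 mm left to the uprights, so I go in.

Emit:
{"api": "play_rows", "payload": {
  "targets": [
    {"translation":[-0.01,0.15,0],"spin":0},
    {"translation":[-0.01,0.3,0.01],"spin":0},
    {"translation":[-0.01,0.4,0.01],"spin":0},
    {"translation":[-0.01,0.45,0.01],"spin":0},
    {"translation":[-0.01,0.45,0.01],"spin":0}
  ]
}}

```text
clock: 7.97
tcp_pos: [0.4671, 0.1879, 0.1507]
orientation: [-2.343, -2.089, -0.011]
contact_force: [0.4, -0.8, -5.3]
gripper_width: 0.0248
```

Emit:
{"api": "play_rows", "payload": {
  "targets": [
    {"translation":[0,0.05,0],"spin":0},
    {"translation":[0,0.1,0],"spin":0},
    {"translation":[0,0.14,0],"spin":0},
    {"translation":[0,0.16,0],"spin":0},
    {"translation":[0,0.16,0],"spin":0}
  ]
}}

```text
clock: 8.38
tcp_pos: [0.483, 0.1861, 0.1506]
orientation: [-2.342, -2.089, -0.01]
contact_force: [0.2, 0.0, -4.9]
gripper_width: 0.0248
```

```bash
python3 go.py .4844 .1863 .149 -6.4
```

```text
t 8.38 tcp [0.483  0.1861 0.1506] ty -6.55 toolz [ 0.003  0.007 -1.   ] w 0.0248 F [ 0.2  0.  -4.9] T [-0.02 -0.    0.01] q [ 0.24  0.12 -0.34  1.11  0.01  1.92]
shift [0.003 0.013 0.016] spin -0.002
```

Emit:
{"api": "play_rows", "payload": {
  "targets": [
    {"translation":[0,0.01,0],"spin":0},
    {"translation":[0,0.02,0],"spin":0},
    {"translation":[0,0.03,0],"spin":0},
    {"translation":[0,0.03,0],"spin":0}
  ]
}}

```text
clock: 8.72
tcp_pos: [0.4838, 0.1859, 0.1502]
orientation: [-2.339, -2.088, -0.006]
contact_force: [-4.7, -0.2, -3.2]
gripper_width: 0.0242
```

```bash
python3 go.py .4844 .1863 .149 -6.4
```

```text
t 8.72 tcp [0.4838 0.1859 0.1502] ty -6.49 toolz [-0.001  0.007 -1.   ] w 0.0242 F [-4.7 -0.2 -3.2] T [0.11 1.08 0.34] q [ 0.24  0.12 -0.33  1.12  0.01  1.92]
shift [0.004 0.006 0.012] spin -0.001
```

Emit:
{"api": "play_rows", "payload": {
  "targets": [
    {"translation":[0,-0.01,0.02],"spin":0},
    {"translation":[0,-0.01,0.05],"spin":0},
    {"translation":[0,-0.01,0.08],"spin":0},
    {"translation":[0,-0.01,0.1],"spin":0},
    {"translation":[0,-0.01,0.1],"spin":0}
  ]
}}

```text
clock: 9.13
tcp_pos: [0.4825, 0.1862, 0.14]
orientation: [-2.338, -2.087, -0.005]
contact_force: [-2.3, -0.2, -2.7]
gripper_width: 0.0245
```

```bash
python3 go.py .4834 .1863 .131 -6.4
```

```text
t 9.13 tcp [0.4825 0.1862 0.14  ] ty -6.49 toolz [-0.002  0.008 -1.   ] w 0.0245 F [-2.3 -0.2 -2.7] T [ 0.19  0.49 -0.  ] q [ 0.24  0.13 -0.35  1.09  0.01  1.92]
shift [0.001 0.009 0.09 ] spin -0.001
```

Emit:
{"api": "play_rows", "payload": {
  "targets": [
    {"translation":[0,0,0.02],"spin":0},
    {"translation":[0,0,0.04],"spin":0},
    {"translation":[0,0,0.06],"spin":0},
    {"translation":[0,0,0.08],"spin":0},
    {"translation":[0,0,0.1],"spin":0},
    {"translation":[0,0,0.1],"spin":0}
  ]
}}

```text
clock: 9.63
tcp_pos: [0.4826, 0.1865, 0.1312]
orientation: [-2.338, -2.088, -0.006]
contact_force: [-4.8, 0.2, 5.7]
gripper_width: 0.0247
```

```bash
python3 go.py .4834 .1863 .131 -6.4
```

```text
t 9.63 tcp [0.4826 0.1865 0.1312] ty -6.49 toolz [-0.002  0.008 -1.   ] w 0.0247 F [-4.8  0.2  5.7] T [0.03 0.96 0.01] q [ 0.24  0.14 -0.36  1.08  0.01  1.92]
shift [-0.001  0.008  0.002] spin -0.001
```

Emit:
{"api": "play_rows", "payload": {
  "targets": [
    {"translation":[0,0,0.01],"spin":0},
    {"translation":[0,0,0.02],"spin":0},
    {"translation":[0,0,0.03],"spin":0},
    {"translation":[0,0,0.03],"spin":0}
  ]
}}

```text
clock: 9.97
tcp_pos: [0.4826, 0.1865, 0.131]
orientation: [-2.339, -2.088, -0.007]
contact_force: [-9.7, -1.4, 14.8]
gripper_width: 0.0245
```

```bash
python3 go.py .4834 .1863 .131 -6.4; python3 meas.py m2 2>/dev/null | head -4
```

```text
t 9.97 tcp [0.4826 0.1865 0.131 ] ty -6.48 toolz [-0.001  0.008 -1.   ] w 0.0245 F [-9.7 -1.4 14.8] T [-0.29  1.76  0.06] q [ 0.24  0.14 -0.36  1.07  0.01  1.92]
shift [-0.002  0.008  0.   ] spin -0.001
beam top 70 0.18516822673474595
((478.6766052246094, 125.24098205566406), (35.79779052734375, 120.69062042236328), 35.86619567871094)
-1 66 [0.4999 0.0967 0.1834]
1 0 [nan nan nan]
```

View pics/m2.png

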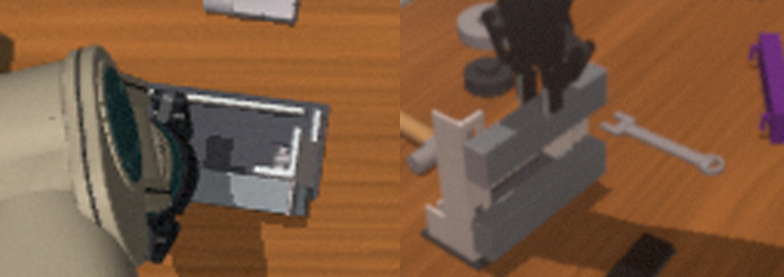

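The beam is in the top slots, up against both uprights (left end about (150,480) in the crop). I check the heights at both ends.

```bash
cat > ends.py <<'E'
import sys
from h import *
np.set_printoptions(precision=4,suppress=True)
z=np.load(sys.argv[1]+".npz");a=np.radians(-6.4);X=np.array([np.cos(a),np.sin(a)]);Y=np.array([-X[1],X[0]]);O=np.array([.4983,.1848])
for n,D,im in(("top",z["Dt"],z["imt"]),("side",z["D"],z["im"])):
    P=cloud(n,D);M=P[(D>0)&(np.ptp(im.astype(int),axis=2)<40)];u=(M[:,:2]-O)@X;v=(M[:,:2]-O)@Y;w=M[:,2]
    for lo,hi in((-.094,-.07),(-.07,-.045),(-.045,-.02),(.02,.045),(.045,.07),(.07,.094)):
        m=(v>lo)&(v<hi)&(u>-.026)&(u<-.004)&(abs(w-.165)<.02)
        if m.sum()>5:print(n,lo,hi,m.sum(),"z top",np.median(w[m]))
    f=(abs(u+.02)<.02)&(abs(v)<.1)&(w>.13)&(w<.175)
    for s in (-1,1):
        k=f&(s*v>.05)
        if k.sum()>5:print(n,s,"u",np.percentile(u[k],[2,98]),"v ext",np.percentile(v[k],[1,99]))
E
python3 ends.py m2
```

```text
top -0.094 -0.07 81 z top 0.16565049636048101
top -0.07 -0.045 86 z top 0.16593918498733085
top -0.045 -0.02 85 z top 0.1653588371737598
top -1 u [-0.0288 -0.0013] v ext [-0.095  -0.0505]
side -0.094 -0.07 35 z top 0.16614118983144344
side -0.07 -0.045 23 z top 0.16647039368202257
side -0.045 -0.02 14 z top 0.16645717285262296
side 0.02 0.045 70 z top 0.16627181093450805
side 0.045 0.07 70 z top 0.16605855221720753
side 0.07 0.094 77 z top 0.16616519757734055
side -1 u [-0.0317 -0.0125] v ext [-0.0923 -0.0502]
side 1 u [-0.0305 -0.0013] v ext [0.0508 0.0981]
```

Both ends are level with the top at 165.5 to 166 mm (home is 165), and about 20 N gave only 0.2 mm of travel, so it is on a hard stop. I release.

Emit:
{"api": "play_rows", "payload": {
  "targets": [
    {"translation":[0,0,0],"spin":0},
    {"translation":[0,0,0],"spin":0},
    {"translation":[0,0,0],"spin":0},
    {"translation":[0,0,0],"spin":0},
    {"translation":[0,0,0],"spin":0},
    {"translation":[0,0,0],"spin":0}
  ],
  "gripper": -0.4
}}

```text
clock: 10.72
tcp_pos: [0.4828, 0.1865, 0.1308]
orientation: [-2.339, -2.088, -0.007]
contact_force: [0.4, -0.2, 0.7]
gripper_width: 0.0599
```

Emit:
{"api": "play_rows", "payload": {
  "targets": [
    {"translation":[0,0,-0.1],"spin":0},
    {"translation":[0,0,-0.3],"spin":0},
    {"translation":[0,0,-0.6],"spin":0},
    {"translation":[0,0,-0.9],"spin":0},
    {"translation":[0,0,-1],"spin":0},
    {"translation":[0,0,-1],"spin":0}
  ]
}}

```text
clock: 11.22
tcp_pos: [0.4857, 0.1864, 0.2349]
orientation: [-2.342, -2.09, -0.018]
contact_force: [0.8, -0.7, -0.2]
gripper_width: 0.0599
```

```bash
python3 go.py .4834 .1863 .131 -6.4; python3 meas.py m3 2>/dev/null | head -1;python3 ends.py m3
```

```text
t 11.22 tcp [0.4857 0.1864 0.2349] ty -6.5 toolz [ 0.007  0.009 -1.   ] w 0.0599 F [ 0.8 -0.7 -0.2] T [-0.02 -0.01  0.03] q [ 0.24  0.07 -0.21  1.28  0.01  1.92]
shift [-0.014 -0.029  1.039] spin -0.001
beam top 67 0.18486762634971687
top -0.094 -0.07 82 z top 0.1652005376357935
top -0.07 -0.045 86 z top 0.16528676182518487
top -0.045 -0.02 83 z top 0.16561478390889595
top -1 u [-0.0288 -0.0022] v ext [-0.0951 -0.0509]
side -0.094 -0.07 51 z top 0.1661109809336444
side -0.07 -0.045 57 z top 0.1660234088220022
side -0.045 -0.02 65 z top 0.16597923961821587
side 0.02 0.045 67 z top 0.1657965745483333
side 0.045 0.07 76 z top 0.16571131325726673
side 0.07 0.094 78 z top 0.16568209616332702
side -1 u [-0.0315 -0.0009] v ext [-0.0922 -0.0504]
side 1 u [-0.0304 -0.0013] v ext [0.0503 0.0983]
```

View pics/m3.png

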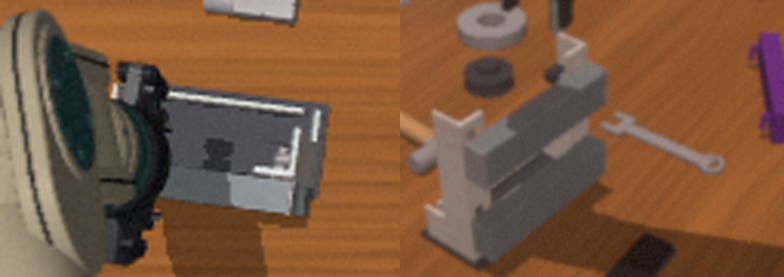

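The beam hangs alone and level (its top within 1 mm of 165 mm at both ends, back against the uprights), and the gripper is clear above it. I hand in.

```bash
python3 -c "
from bench import robot
print(robot.sign_off())"
```

```text
the job is handed in; nothing more can be done
None
```

The grey beam hangs in the top pair of slots, released, and I handed the job in at about 11.3 s of the 48 s allowed. The hand-in reports no verdict.

- **What I did:** I gripped the beam at its middle, hooked both tabs in with the underside at about 139 mm, pushed it down to a hard stop (about 15 N read at the wrist) and let go.
- **Height and level:** After release the beam's top is at 165.2–166.1 mm along its length, against 165 mm at home. The spread between the two ends is under 1 mm.
- **Fit in the slots:** The back is about 1–2 mm from the uprights. Sideways the beam is centred to about 1 mm in the top camera. The side camera reads 3 mm to one side, but it shows a similar offset on the upright itself.
- **Snap-in:** I could not see the clips directly. I judge them snapped from the home height and the hard stop: the last push moved the beam only 0.2 mm.
- **Bystanders:** The gripper is clear and reads no contact force. I did not measure the bystanders again; none was touched on the way as far as the forces and the last pictures show.
- **Oddity:** The gripper read 24 mm on the 28 mm beam. The hold stayed firm throughout.

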